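# Hang the foot-ring grinder on its spring balancer arm

### The job

Take the cordless grinder out of its bench cradle and hang it in the fork of the spring balancer: bring its shank between the prongs, set its collar down behind the lips, and ride the sinking arm down with it until the spring carries the whole weight. Let go only then, so that the arm neither drops nor springs up by more than a slight nod and the grinder is left hanging upright and still. Handle the arm slowly and gently throughout - never knock it, jam it or push it down onto its stop - and leave the plate, jar, bottle and dish where they stand.

Things in the scene. Friction and masses are not known exactly. Their poses are not given: they have to be found in the camera images.
- grinder: The loose part: a small upright cordless grinder, round all about. Origin on its axis at the underside of its collar; z up along the axis. Collar: aluminium disc 46 mm across, z = 0 to 8 mm. Below it the shank, 24 mm across to z = -36 mm, then narrower to the 20 mm grinding disc that ends at z = -56 mm. Its mass differs from run to run, 0.32 to 0.75 kg, and is not told.
- grinder_grip (a point): Middle of the part of the grinder's black grip cap to grasp, on its axis, 37 mm above its origin. The cap is round, 34 mm across, from 8 to 58 mm above the origin.
- cradle: The fixed bench cradle in which the grinder stands at the start: foot plate 86 x 86 x 10 mm and an upright tube, 41 mm outside, 31 mm bore, mouth 71 mm above the bench. Origin on the tube's axis at the bench; the grinder's collar rests on the mouth, so it comes free after a straight lift of 58 mm.
- balancer_fork: The steel fork at the end of the balancer arm, 60 mm wide. Origin at its upper pivot on the arm, level with the prongs' upper face, 62 mm behind the seat. The arm stretches from it, away from the robot, to a fixed post about 320 mm from the seat, about which it swings freely: pushed sideways at the fork, it gives way to about 0.3 N and stays where it is left.
- fork_pivot (a point): The pin of the fork on the arm, same point as the fork's origin. The arm's spring begins to give at about 1.9 N of load and lets the fork sink about 20 mm for each newton more. It is lightly damped and almost without friction: whatever load the spring does not yet carry when the grinder is let go, or carries too much, sets the arm moving.
- fork_seat (a point): Centre of the fork's seat, on the upper face of the prongs, 297 mm above the bench when empty (the arm's upper stop; lower stop 165 mm): the hung grinder's origin comes here. z up, +x along the fork toward the post, -x to its open end. A parallel linkage (240 mm, rising 0.20 rad toward the fork when empty) keeps it level; as it sinks it moves up to 5 mm outward, then back in.
- fork_lips (a point): Midway between the fork's two upturned end lips, level with the seat's face, 31 mm from the seat toward -x. Prongs: 14 mm wide, 9 mm thick, 32 mm gap between. The lips stand 5 mm above the seat's face and are 8 mm thick; a ledge of the same height lies 30 mm behind the seat, where the slot ends too. The 46 mm collar sits between lips and ledge with 4 to 7 mm of play.
- plate_upturned: Bystander: white upturned plate, 168 mm across, on the banding wheel (round turntable, top 98 mm above the bench). Origin under its centre.
- jar_blue: Bystander: small blue jar with white cap, 45 mm across, 70 mm tall. Origin under its centre.
- bottle_4: Bystander: brown glass bottle with black cap, 52 mm across, 89 mm tall. Origin under its centre.
- dish_big: Bystander: shallow glazed dish, 116 mm across, 26 mm tall. Origin under its centre.
There are look-alikes about, which are no part of the job. What is shaped like the grinder but purple or red is not meant.

How it is judged:
By the outcome, as a careful person would: the job done as asked, in the order asked, and still so for the second after the job is handed in, with the robot touching nothing.
It also fails if it takes over 61 s, if anything falls off the work surface, if the arm or the gripper's body presses on something with over 40 N, if the wrist force passes 120 N, or if a joint passes its speed limit or range.

### The arm

A 7-joint arm with a two-finger parallel gripper is mounted at the origin on a cart in front of the work surface, level with it; the furniture and walls round the work are solid. World frame = base frame: x ahead of the robot, y to its left, z up, the work surface at z = 0. Lengths are in m, angles in rad, forces in N, time in s.
With the tool pointing down it reaches from about 0.425 to 0.925 m from the base axis. Payload 6.8 kg.
Tool frame: the origin (TCP) lies midway between the tips of the shut fingers; the grasp point (between the pads) lies 19 mm behind it; z points along the fingers, y is the line along which they close (so a half turn about z gives the same grasp; the last joint's range is limited). The gripper opens to 85 mm and grips with 20 to 120 N. Pads are 22 mm wide; open, the fingers measure 114 mm over their backs; the gripper's body (76 mm by 85 mm) begins 54 mm behind the grasp point. The pads swing forward as they close: fully open they stand 13 mm farther back than shut.
Start: joints at [-0.108, 0.477, 0.022, 1.555, -0.011, 1.109, -0.083], TCP at [0.675, 0, 0.231] pointing down, gripper open.
Joint ranges: [-2.96, 2.96], [-0.34, 2.1], [-1.41, 1.46], [0.24, 2.44], [-1.37, 4.51], [0.17, 1.92], [-2.96, 2.96]. Speed limits (rad/s): [2.39, 2.39, 3.14, 3.14, 3.14, 3.14, 3.14].

### API

Orientations are given as a unit quaternion [x, y, z, w].
In Python, from rig import env, cams gives the robot as it stands. The module is installed in compiled form; this text tells all that it offers.
- The arm moves only by the shell command python3 -m creep 'ROWS'. ROWS is JSON, a list of rows, each a list of 5 numbers: the shift along the tool's x, y, z in mm, then the turn about the tool's z in degrees, then the finger opening in mm, from 0 to 85.4. A call has 1 to 8 rows; each row shifts and turns the commanded pose from where the row before left it, along the tool's axes as they then stand; what a row does not reach is not made up. A row lasts 1/12 s, in which the tool goes at most 41.7 mm and 7.16 degrees, less where a joint would pass 70% of its speed; a pose out of reach is approached as far as the arm can. A call with a gripper value outside its range is refused whole. The fingers move at their own pace and stop on an object; the grip force is fixed at half the most. Time passes only in rows, so rows that do not move let the fingers close. It gives the time, the measured TCP pose, the force, the opening and the grip force at its end, in the units of the state.
- env.observe(): the state, without advancing time (a new reading comes with each control period).
- cams.grab_frame(name): name is "scene" or "side" or "wrist"; returns a dict with "frame" (420x560x3 uint8, red, green, blue), "vertical_fov" (degrees; the focal length in pixels is half the picture's height over the tangent of half this angle, whatever the lens; pixels are square), "cx", "cy" (the principal point, pixels), "R" (3x3) and "t" (3): a world point X has camera coordinates R X + t. Camera axes: x right, y down, z forward; pixel columns grow to the right and rows downward; lengths in m; the calibration is good to about 2 mm. A picture is of the moment at which its call begins. There is no depth.
- env.job_done(): hands the job in; it is judged then, once.
The state is a dict: "t": time; "joints": joint angles; "qvel": joint speeds; "joint_efforts": joint torques, N m; "tcp_pos": TCP position; "eef_rot": TCP orientation; "wrist_force": force on the tool from outside, world axes, zero at the start; "wrist_torque": the same for the moment, N m; "width": opening from 0.0 (shut) to 1.0 (fully open); "finger_force": force on a finger pad.
Only numpy, scipy, OpenCV 4.12 (cv2) and the standard library are available. Lean on these libraries where they do the work, as an engineer would, in place of code of your own. Each camera call takes 0.05 s, during which the arm holds its last target. There are 200 camera calls.

## Working session

There is one attempt and no reset: what is moved stays moved. The work goes in short steps, Python scripts to look and compute and a shell command to move; the robot and the scene stay as the last step left them, time stands still between calls to the robot, and variables do not carry over. Pictures are saved under pics/ and viewed, at most 10 in all, crops included, and the job is handed in when it is done.

```bash
mkdir -p pics; cat > h.py <<'E'
import numpy as np, cv2
from rig import env, cams
def grab(n,save=None):
    g=cams.grab_frame(n); 
    if save: cv2.imwrite(save,g["frame"][:,:,::-1])
    return g
def cam(g):
    f=g["frame"].shape[0]/2/np.tan(np.radians(g["vertical_fov"])/2)
    return f,g["cx"],g["cy"],np.array(g["R"]),np.array(g["t"])
def ray(g,u,v):
    f,cx,cy,R,t=cam(g); d=R.T@np.array([(u-cx)/f,(v-cy)/f,1]); return -R.T@t,d/np.linalg.norm(d)
def plane(g,u,v,z):
    o,d=ray(g,u,v); return o+d*(z-o[2])/d[2]
def tri(g1,p1,g2,p2):
    o1,d1=ray(g1,*p1);o2,d2=ray(g2,*p2)
    s=np.linalg.lstsq(np.c_[d1,-d2],o2-o1,rcond=None)[0]
    a=o1+s[0]*d1;b=o2+s[1]*d2
    return (a+b)/2,np.linalg.norm(a-b)
def proj(g,X):
    f,cx,cy,R,t=cam(g);c=R@np.array(X)+t; return c[0]/c[2]*f+cx,c[1]/c[2]*f+cy
E
python3 - <<'E'
from h import *
import pickle
G={n:grab(n) for n in("scene","side","wrist")}
pickle.dump(G,open("g0.pkl","wb"))
im=np.hstack([G["scene"]["frame"],G["side"]["frame"]])
cv2.imwrite("pics/a.png",cv2.resize(G["scene"]["frame"],(784,588),interpolation=cv2.INTER_CUBIC)[:,:,::-1])
cv2.imwrite("pics/b.png",cv2.resize(G["side"]["frame"],(784,588),interpolation=cv2.INTER_CUBIC)[:,:,::-1])
for n in G: g=G[n]; f,cx,cy,R,t=cam(g); print(n,f,cx,cy,-R.T@t,R[2])
s=env.observe();print(s)
E
```

```text
scene 525.428978888778 271.82604974205043 197.38451137271363 [0.01939879 0.84034548 0.77385658] [ 0.47120664 -0.74130216 -0.47794916]
side 392.43787912363257 275.45486765246625 205.48129550295167 [ 0.26063895 -0.72341525  0.80203599] [ 0.30774555  0.71391643 -0.62898013]
wrist 324.64951991561395 280.88255787126724 209.37888193121722 [0.6737709  0.07133981 0.37280962] [-0.00233508 -0.28344805 -0.95898475]
{'t': 0.15, 'joints': array([-0.10811282,  0.47760998,  0.02234792,  1.55614963, -0.01151089,
        1.10930229, -0.08311658]), 'qvel': array([-1.17298411e-03, -2.32036007e-03,  1.09485595e-03, -5.50962105e-03,
       -9.22173114e-06,  2.17563829e-03, -4.66539538e-04]), 'joint_efforts': array([ 1.55385478e-03, -5.96924365e+01,  1.60940632e+00, -2.81490952e+01,
        1.26662746e-02,  6.56643446e-03,  5.58682734e-05]), 'tcp_pos': array([6.74578649e-01, 8.43680170e-06, 2.30580799e-01]), 'eef_rot': array([ 7.07103502e-01,  7.07109742e-01, -5.02770063e-04, -4.43819233e-04]), 'wrist_force': array([-0.10504602,  0.30225919,  0.01239131]), 'wrist_torque': array([ 0.03167303, -0.00643978,  0.00668942]), 'finger_force': 0.0, 'width': 1.002801587523975}
```

View pics/a.png

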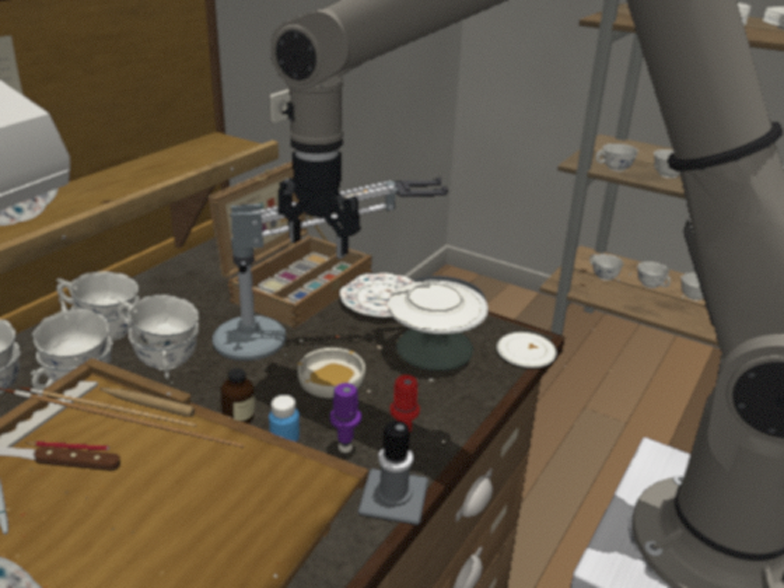

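View pics/b.png

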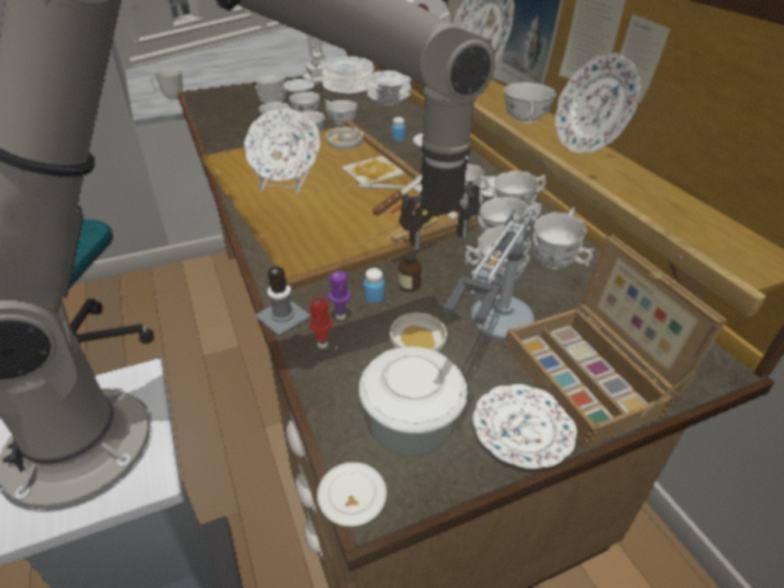

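Scene picture (784-px scale): the black-capped grinder in its cradle is at (395,450), with the look-alikes purple at (345,415) and red at (405,400). The fork end is at (445,188). In the side view the grinder is at (278,285), purple at (339,290), red at (320,320), and the fork is near (450,300). Black cap, aluminium collar and standing in the cradle fit the description. I'll confirm this with one enlarged composite.

```bash
python3 - <<'E'
from h import *
import pickle
G=pickle.load(open("g0.pkl","rb"))
def c(n,x,y,w,h): return cv2.resize(G[n]["frame"][y:y+h,x:x+w],(400,300),interpolation=cv2.INTER_CUBIC)
im=np.vstack([np.hstack([c("scene",230,265,120,90),c("side",170,180,120,90)]),np.hstack([c("scene",220,105,120,90),c("side",280,160,120,120*3//4+0)])])
cv2.imwrite("pics/c.png",im[:,:,::-1])
cv2.imwrite("pics/w.png",G["wrist"]["frame"][:,:,::-1])
E
```

```text
(no output)
```

View pics/c.png

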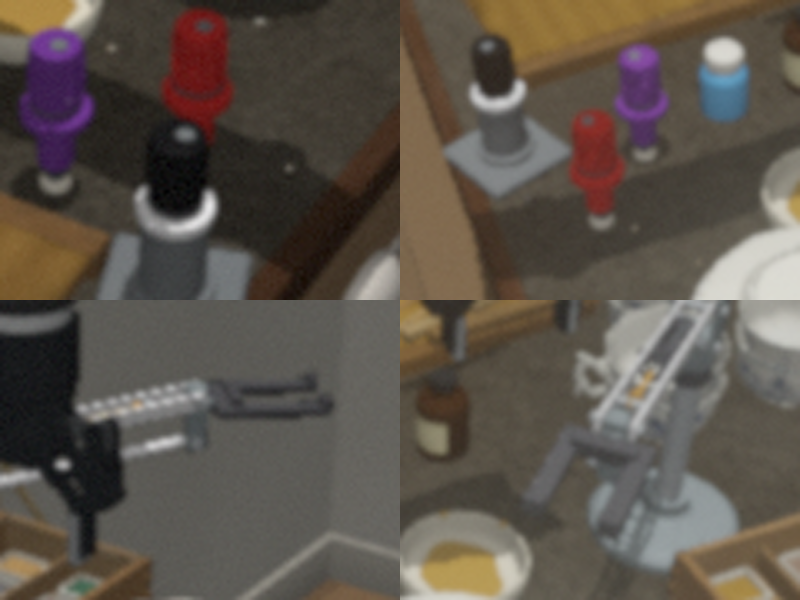

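View pics/w.png

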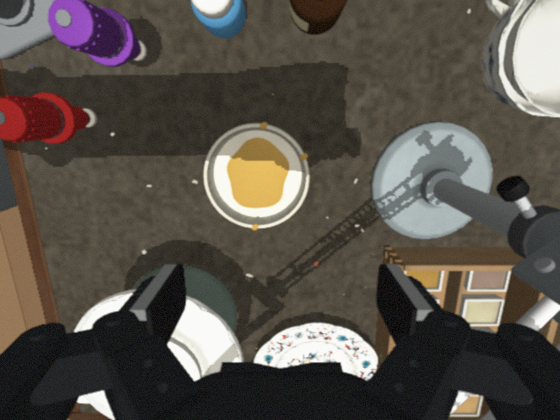

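The composite confirms that the black-capped grinder with the aluminium collar stands in the grey cradle; purple and red are decoys. Native pixels:

| Feature | Scene | Side |
|---|---|---|
| Cap top | (284,304.6) | (197,192.6) |
| Collar | (282.8,327) | (199.4,208) |
| Fork tip, near (scene) / left (side) | (318.4,135.6) | (320.5,219) |
| Fork tip, far (scene) / right (side) | (313.9,129.6) | (343.6,226) |

The wrist view shows the dish at (258,175), the post base at (432,180) and the arm's shadow.

```bash
python3 - <<'E'
from h import *
import pickle
np.set_printoptions(precision=4,suppress=True)
G=pickle.load(open("g0.pkl","rb"));S,D=G["scene"],G["side"]
for k,a,b in[("cap",(284,304.6),(197,192.6)),("collar",(282.8,327.4),(199.4,207.9)),("tipL",(318.4,135.6),(320.5,219.1)),("tipR",(313.9,129.6),(343.6,226)),
 ("purple",(230+57/3.333,265+42/3.333),(170+238/3.333,180+55/3.333)),("red",(230+200/3.333,265+22/3.333),(170+193/3.333,180+117/3.333))]:
    print(k,*tri(S,a,D,b))
W=G["wrist"]
for k,p,z in[("dish",(257,175),.02),("postbase",(432,180),.01),("jarcap",(210,0),.07),("plate c(side)",None,.12)]:
    if p: print(k,plane(W,*p,z))
print("plate",plane(D,412/1.4,378/1.4,.125),plane(S,437/1.4,297/1.4,.125), "post top side",plane(D,520/1.4,225/1.4,.25))
print("jar",plane(D,374/1.4,276/1.4,.07),"bottle",plane(D,410/1.4,262/1.4,.085))
E
```

```text
cap [0.4069 0.1785 0.1299] 0.0005235741380202653
collar [0.4072 0.1786 0.0737] 0.0004393371028346238
tipL [ 0.5697 -0.2265  0.299 ] 0.003095313147026544
tipR [ 0.6014 -0.2603  0.2971] 0.004428228415036697
purple [0.5235 0.1335 0.1135] 9.107155378973049e-05
red [0.4615 0.0673 0.1152] 0.0013090005430184683
dish [0.6467 0.0064 0.02  ]
postbase [ 0.8442 -0.001   0.01  ]
jarcap [0.615  0.1602 0.07  ]
plate [ 0.5398 -0.1867  0.125 ] [ 0.5366 -0.1604  0.125 ] post top side [ 0.8346 -0.0227  0.25  ]
jar [0.6113 0.1544 0.07  ] bottle [0.6962 0.1524 0.085 ]
```

Checks on the measured points:
- **Grinder:** at (0.407, 0.1785), cap top at 0.130 m (text gives 0.129). Radius 0.444 is in reach.
- **Fork:** tips 46 mm apart (text gives 46) at about 0.298 m. The seat is then near (0.608, −0.222), and the post 0.32 m farther on, at (0.842, −0.005). That matches the post base seen in the wrist image.

Next I move above the grinder.

```bash
python3 -m creep '[[22,-33,0,0,85],[22,-33,0,0,85],[22,-34,0,0,85],[22,-34,0,0,85],[22,-34,0,0,85],[22,-34,0,0,85],[22,-34,0,0,85],[22,-32,0,0,85]]'; python3 - <<'E'
from h import *
np.set_printoptions(precision=4,suppress=True)
g=grab("wrist","pics/w2.png"); s=env.observe(); print(s["tcp_pos"],s["eef_rot"],s["wrist_force"],s["joints"])
print(proj(g,(.407,.1785,.129)),proj(g,(.407,.1785,.079)))
im=g["frame"].astype(int)
m=((im.sum(2)<75)).astype(np.uint8)
# collar: bright low-sat
hsv=cv2.cvtColor(g["frame"],cv2.COLOR_RGB2HSV); m=((hsv[...,1]<40)&(hsv[...,2]>150)).astype(np.uint8)
n,l,st,c=cv2.connectedComponentsWithStats(m)
for i in range(1,n):
    if st[i,4]>150: print(st[i],c[i])
E
```

```text
t: 0.82
tcp_pos: [0.4048, 0.1765, 0.2312]
eef_rot: [0.707, 0.707, -0.0, 0.0]
wrist_force: [0.3, 1.0, 0.0]
width: 0.993
finger_force: 0.0
[0.3989 0.181  0.2309] [ 0.7045  0.7097 -0.0011 -0.0016] [-5.7856  3.2849 -1.7685] [-0.4325  0.0924 -0.1421  2.0831  0.0126  0.97   -0.574 ]
(np.float64(285.10504611562453), np.float64(205.80698679412154)) (np.float64(284.48941910872884), np.float64(191.13618985785064))
[ 250  164   77   55 1260] [292.0444 182.9587]
[ 476  178   40   38 1143] [495.4899 196.825 ]
[   0  189   92  144 6774] [ 47.8881 245.0294]
[ 435  274   85   58 1254] [489.4817 299.1579]
[ 26 300  30  29 384] [ 43.1484 315.5   ]
[ 77 390  29  14 310] [ 92.6355 397.829 ]
```

View pics/w2.png

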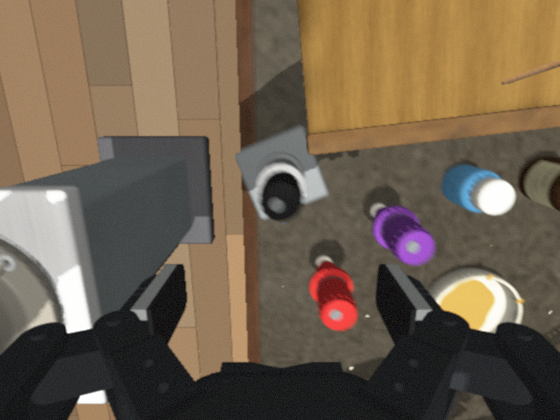

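The wrist view shows the cap top's centre dot near (276,205) and the collar behind it at about (285,190). The arm was still settling, so I measure again at rest.

```bash
python3 -m creep '[[0,0,0,0,85],[0,0,0,0,85],[0,0,0,0,85]]'; python3 - <<'E'
from h import *
np.set_printoptions(precision=4,suppress=True)
g=grab("wrist"); s=env.observe(); print(s["tcp_pos"],s["wrist_force"])
im=g["frame"]; print(proj(g,(.407,.1785,.129)))
hsv=cv2.cvtColor(im,cv2.COLOR_RGB2HSV)
m=((hsv[...,2]<60)).astype(np.uint8); m[:, :230]=0; m[:,340:]=0; m[:130]=0; m[260:]=0
n,l,st,c=cv2.connectedComponentsWithStats(m)
for i in range(1,n):
    if st[i,4]>150: print(st[i],c[i])
# grey dot inside the cap
sub=im[150:240,240:330]; cv2.imwrite("pics/d.png",cv2.resize(sub,(540,540),interpolation=cv2.INTER_CUBIC)[:,:,::-1])
E
```

```text
t: 1.12
tcp_pos: [0.4078, 0.1754, 0.2314]
eef_rot: [0.708, 0.707, 0.0, 0.0]
wrist_force: [1.2, -0.3, -0.1]
width: 0.998
finger_force: 0.0
[0.408  0.1752 0.2313] [ 0.9173 -0.4896  0.0963]
(np.float64(281.18296949130837), np.float64(204.33688366287956))
[ 259  172   42   49 1418] [280.3604 195.8117]
```

View pics/d.png

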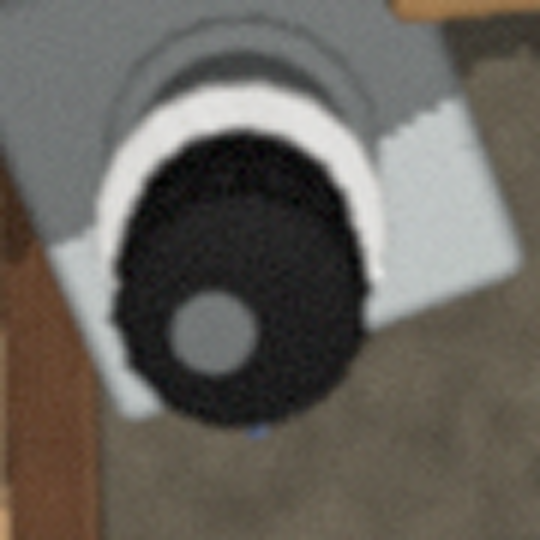

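The disc is centred at about (280,200), with a width that gives about 33 mm. The grey dot is an off-centre mark. That puts the axis at about (0.4065, 0.180). I descend and close.

```bash
python3 -m creep '[[2,-0.5,15,0,85],[2,-0.5,28,0,85],[1,-0.5,30,0,85],[0,0,30,0,85],[0,0,25,0,85],[0,0,12,0,85],[0,0,4,0,85],[0,0,0,0,85]]'; python3 -m creep '[[0,0,0,0,60],[0,0,0,0,50],[0,0,0,0,40],[0,0,0,0,34],[0,0,0,0,25],[0,0,0,0,20],[0,0,0,0,20],[0,0,0,0,20]]'
```

```text
t: 1.83
tcp_pos: [0.4057, 0.1801, 0.0863]
eef_rot: [0.708, 0.706, -0.001, -0.0]
wrist_force: [0.6, -0.8, 1.1]
width: 0.999
finger_force: 0.0
t: 2.5
tcp_pos: [0.4064, 0.1813, 0.0883]
eef_rot: [0.707, 0.707, 0.001, 0.0]
wrist_force: [-0.1, -0.2, 6.0]
width: 0.384
finger_force: 58.9
```

```bash
python3 -m creep '[[0,0,-3,0,20],[0,0,-8,0,20],[0,0,-12,0,20],[0,0,-14,0,20],[0,0,-14,0,20],[0,0,-14,0,20],[0,0,-10,0,20],[0,0,-5,0,20]]';python3 -m creep '[[0,0,0,0,20],[0,0,0,0,20],[0,0,0,0,20],[0,0,0,0,20]]'; python3 - <<'E'
from h import *
g=grab("scene")["frame"];d=grab("side")["frame"]
im=np.hstack([cv2.resize(g[215:365,210:350],(560,600),interpolation=cv2.INTER_CUBIC)[:, :400],cv2.resize(d[125:275,150:250],(400,600),interpolation=cv2.INTER_CUBIC)])
cv2.imwrite("pics/e.png",im[:,:,::-1])
E
```

```text
t: 3.17
tcp_pos: [0.4057, 0.1811, 0.1687]
eef_rot: [0.707, 0.707, 0.001, 0.0]
wrist_force: [0.3, 0.3, -5.1]
width: 0.385
finger_force: 60.3
t: 3.5
tcp_pos: [0.4049, 0.1807, 0.1665]
eef_rot: [0.707, 0.707, -0.001, -0.0]
wrist_force: [0.6, 0.2, -5.0]
width: 0.384
finger_force: 60.3
```

View pics/e.png

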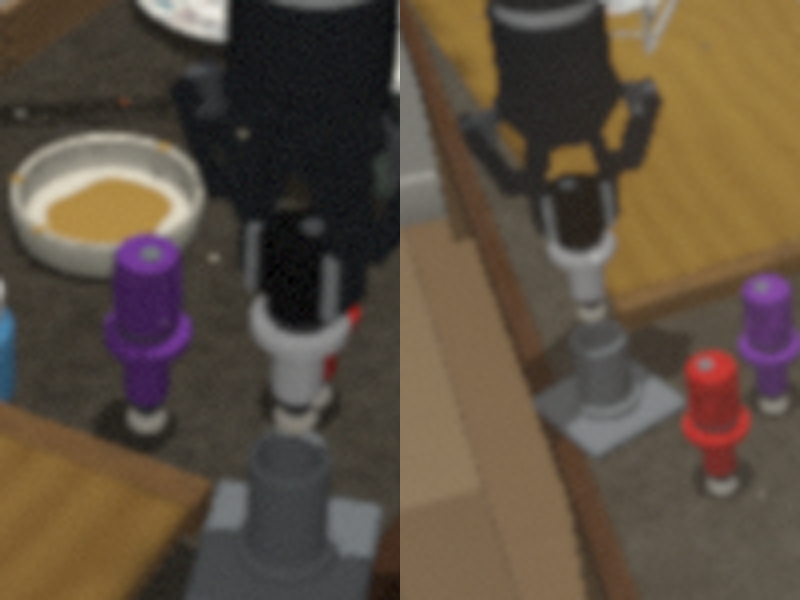

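The grinder hangs upright in the pads (scene crop about (300,270)), and its disc end is clear of the cradle mouth. The look-alikes are untouched. The weight reads about 5.0 N, so I expect about 62 mm of sink. Next I lift and turn tool x toward the post.

```bash
python3 -m creep '[[0,0,-12,4,20],[0,0,-20,6,20],[0,0,-24,6.5,20],[0,0,-25,6.5,20],[0,0,-25,6.5,20],[0,0,-25,6.5,20],[0,0,-20,6,20],[0,0,-12,5,20]]';python3 -m creep '[[-4,10,0,0,20],[-9,20,0,0,20],[-10,24,0,0,20],[-11,25,0,0,20],[-11,25,0,0,20],[-11,25,0,0,20],[-10,24,0,0,20],[-10,24,0,0,20]]'
```

```text
t: 4.27
tcp_pos: [0.406, 0.1814, 0.3324]
eef_rot: [0.931, 0.364, 0.001, -0.0]
wrist_force: [-0.3, 0.6, -5.6]
width: 0.385
finger_force: 60.8
t: 4.93
tcp_pos: [0.47, -0.0028, 0.3286]
eef_rot: [0.93, 0.368, -0.001, -0.0]
wrist_force: [1.1, 0.5, -4.5]
width: 0.387
finger_force: 60.9
```

```bash
python3 -m creep '[[-20,27,0,0,20],[-22,30,0,0,20],[-23,32,0,0,20],[-23,32,0,0,20],[-23,32,0,0,20],[-22,30,0,0,20],[-18,22,0,0,20],[-9,11,0,0,20]]';python3 -m creep '[[10,0,0,0,20],[16,0,0,0,20],[10,0,0,0,20],[4,0,0,0,20],[0,0,0,0,20],[0,0,0,0,20],[0,0,0,0,20]]'; python3 - <<'E'
from h import *
import pickle
np.set_printoptions(precision=4,suppress=True)
g=grab("wrist","pics/f.png");S=grab("scene");D=grab("side"); pickle.dump((g,S,D),open("g1.pkl","wb"))
s=env.observe();print(s["tcp_pos"],s["wrist_force"],s["joints"])
print(proj(g,(.608,-.222,.297)),proj(g,(.5697,-.2265,.299)),proj(g,(.6014,-.2603,.299)))
E
```

```text
t: 5.6
tcp_pos: [0.4987, -0.2731, 0.3285]
eef_rot: [0.931, 0.365, -0.002, 0.001]
wrist_force: [0.3, -0.0, -6.0]
width: 0.384
finger_force: 60.8
t: 6.18
tcp_pos: [0.5298, -0.2402, 0.3303]
eef_rot: [0.93, 0.367, -0.0, 0.0]
wrist_force: [0.3, -0.1, -5.8]
width: 0.382
finger_force: 60.8
[ 0.5298 -0.2405  0.3305] [-0.071  -0.4188 -6.0411] [ 0.031   0.2485  0.3559  1.6782 -0.0909  1.2309 -0.4138]
(np.float64(358.3903389754779), np.float64(115.79117069718954)) (np.float64(313.0962752062537), np.float64(175.55539659878207)) (np.float64(398.76529485342166), np.float64(175.39192834915613))
```

View pics/f.png

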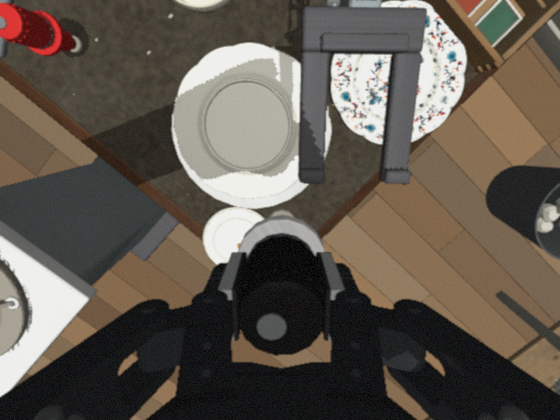

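Wrist view: fork lips at (312,176) and (398,176), which matches my predictions within 1 px. The slot runs straight up the image between columns 325 and 383, so the yaw is right. The grinder collar shows at about (280,245), the plate at (250,125). Now I measure the fork edges and the grinder axis in this image.

```bash
python3 - <<'E'
from h import *
import pickle
np.set_printoptions(precision=4,suppress=True)
g,S,D=pickle.load(open("g1.pkl","rb"))
hsv=cv2.cvtColor(g["frame"],cv2.COLOR_RGB2HSV).astype(int)
im=cv2.GaussianBlur(g["frame"],(3,3),0).astype(int)
# fork mask: grey bluish: |r-b| small, value 50..110
m=((im.max(2)-im.min(2)<22)&(im.max(2)<115)&(im.max(2)>45))
for r in(70,90,110,130,150,165,176,182,186):
    x=np.flatnonzero(m[r,290:440])+290
    runs=np.split(x,np.flatnonzero(np.diff(x)>1)+1); print(r,[(a[0],a[-1]) for a in runs if len(a)>5])
for c in(313,360,398):
    y=np.flatnonzero(m[:230,c]); runs=np.split(y,np.flatnonzero(np.diff(y)>1)+1); print(c,[(a[0],a[-1]) for a in runs if len(a)>3])
# columns profile brightness
print(im[0:60:2,350].sum(1)//3); print(im[140:190:2,313].sum(1)//3)
# collar (bright grey) extents
for r in(225,235,245,255):
    print(r,im[r,225:340:3].sum(1)//3)
E
```

```text
70 [(np.int64(302), np.int64(330)), (np.int64(393), np.int64(418))]
90 [(np.int64(301), np.int64(330)), (np.int64(391), np.int64(416))]
110 [(np.int64(300), np.int64(325)), (np.int64(329), np.int64(337)), (np.int64(386), np.int64(413))]
130 [(np.int64(299), np.int64(324)), (np.int64(332), np.int64(350)), (np.int64(384), np.int64(411))]
150 [(np.int64(299), np.int64(323)), (np.int64(328), np.int64(381)), (np.int64(384), np.int64(410))]
165 [(np.int64(299), np.int64(380)), (np.int64(383), np.int64(408))]
176 [(np.int64(299), np.int64(370)), (np.int64(385), np.int64(409))]
182 [(np.int64(303), np.int64(365)), (np.int64(385), np.int64(408))]
186 [(np.int64(308), np.int64(361))]
313 [(np.int64(0), np.int64(229))]
360 [(np.int64(8), np.int64(53)), (np.int64(136), np.int64(187))]
398 [(np.int64(8), np.int64(183))]
[111 119 127 113  83  91  95  96  98 101 101  99 101  98  97  97  94  89
  96  97  99  96  99 102  91  61  46 138 197 230]
[63 68 65 62 60 60 61 60 61 61 62 60 59 60 50 55 62 63 62 59 55 48 57 63
 63]
225 [239 239 239 239 239 239 239 238 239 213 122 132 160 172 177 172 171 173
 170 166 169 168 170 173 175 172 156 116  86  69  67  63  60  53  52  47
  53  95 122]
235 [239 239 239 239 239 239 210 133 166 169 167 172 175 166 123  88  62  52
  51  45  45  55  86 118 157 172 175 172 172 172 159  82  48  77 114 122
 123 123 122]
245 [238 239 239 239 190 136 169 168 169 161  64  13  13   7  10  10  15  11
  11  12  11  11  14  13  12   9   9  46 136 172 172 172 153 117 116 112
 122 122 122]
255 [238 237 119  81  81  70  18  72  52  15  12   7  10  14  12   9   8  10
   9   8   9  12  12  15  12   9  11  13   9  19  83  19  58  81  81  82
 116 120 110]
```

```bash
python3 - <<'E'
from h import *
import pickle
np.set_printoptions(precision=4,suppress=True)
g,S,D=pickle.load(open("g1.pkl","rb"))
tcp=np.array([.5298,-.2405]);a=np.radians(43.1);ex=np.array([np.cos(a),np.sin(a)]);ey=np.array([np.sin(a),-np.cos(a)])
loc=lambda u,v,z:(lambda p:(1e3*(p-tcp)@ex,1e3*(p-tcp)@ey))(plane(g,u,v,z)[:2])
for r,l,R in((70,301.5,418.5),(90,300.5,416.5),(110,299.5,413.5),(130,298.5,411.5),(150,298.5,410.5)):
    A=loc(l,r,.297);B=loc(R,r,.297);print(r,np.round(A+B,1),"mid",round((A[1]+B[1])/2,1),"w",round(B[1]-A[1],1))
for r,l,R in((90,330.5,390.5),(110,326,385.5),(150,324,383.5)):
    A=loc(l,r,.297);B=loc(R,r,.297);print("slot",r,"mid",round((A[1]+B[1])/2,1),"w",round(B[1]-A[1],1))
print("lip inner/outer edge rows168,184 z.302",loc(355,168,.302),loc(355,184,.302),"ledge 33/50",loc(358,33,.302),loc(358,50,.297),"back",loc(358,8,.302))
im=g["frame"].astype(int).sum(2)//3
print("col281",im[205:245,281],"sides240",im[240,225:250],im[240,310:335])
for z in(.313,.321): print(z,loc(281,218,z),loc(281,222,z))
# z of lips by triangulating with scene/side: tips again
for k,P in(("L",(.5697,-.2265,.299)),("R",(.6014,-.2603,.299))): print(k,proj(S,P),proj(D,P))
d=np.hstack([cv2.resize(S["frame"][100:175,280:355],(400,400),interpolation=cv2.INTER_CUBIC),cv2.resize(D["frame"][180:255,290:365],(400,400),interpolation=cv2.INTER_CUBIC)])
cv2.imwrite("pics/k.png",d[:,:,::-1])
E
```

```text
70 [91.8 10.  91.7 68.5] mid 39.3 w 58.5
90 [82.4  9.6 82.3 68.6] mid 39.1 w 59.0
110 [72.6  9.3 72.6 68.2] mid 38.8 w 59.0
130 [62.6  8.9 62.5 68.3] mid 38.6 w 59.4
150 [52.2  9.  52.1 69. ] mid 39.0 w 59.9
slot 90 mid 40.2 w 30.5
slot 110 mid 38.4 w 30.8
slot 150 mid 38.6 w 31.8
lip inner/outer edge rows168,184 z.302 (np.float64(43.279906924740715), np.float64(38.76442279457911)) (np.float64(34.66357833295396), np.float64(39.31573948316559)) ledge 33/50 (np.float64(107.33890812929755), np.float64(36.081584139099796)) (np.float64(100.87769151243431), np.float64(37.64693776198445)) back (np.float64(117.73693089337776), np.float64(35.388943055485704))
col281 [ 60  66  74  76  93 125 149 151 151 138 110  99 102 109 133 165 176 170
 166 167 164 167 167 170 171 173 173 155  87  45  52  35  17   4  11  14
   9  12  12   9] sides240 [239 239 239 239 238 239 238 238 238 239 238 238 239 239 240 238 220 174
 153 163 169 168 168 170 168] [175 174 172 169 170 174 173 171 161 140 112  99 102 107 108 116 122 121
 124 124 123 122 121 120 122]
0.313 (np.float64(19.124696048047724), np.float64(-0.3404658622842629)) (np.float64(16.942334966356373), np.float64(-0.3423096149114448))
0.321 (np.float64(21.731592987390574), np.float64(-0.33555560145164026)) (np.float64(19.65859243728198), np.float64(-0.3373069615920265))
L (np.float64(317.92981567383214), np.float64(135.13641817982293)) (np.float64(319.97429435564624), np.float64(219.65526556468973))
R (np.float64(313.3292511790754), np.float64(128.25474377525455)) (np.float64(342.96198525608537), np.float64(226.1427923412204))
```

View pics/k.png

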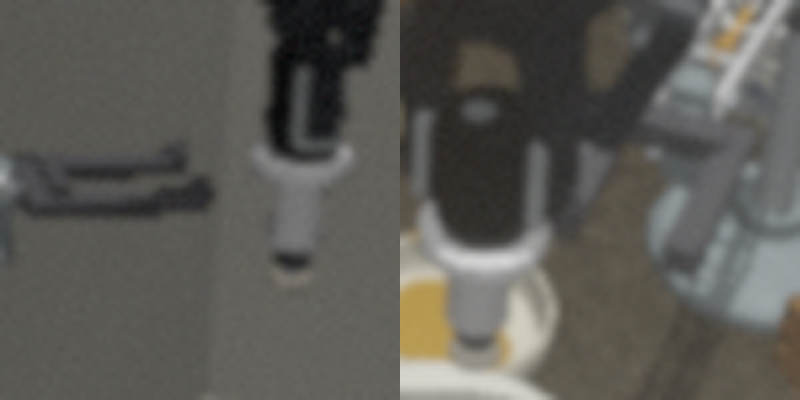

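The fork shows no movement and the grinder stays clear of it. The measured fork width of 59–60 mm confirms the 0.297 m height. From the TCP:
- The slot centreline lies +39 mm in tool y.
- The lips' middle is at 39 mm in tool x and the ledge at 101 mm, so the seat is at about 70 mm.
- The grinder axis sits at about (−2, 0).

I line up laterally first and then recheck.

```bash
python3 -m creep '[[0,5,0,0,20],[0,10,0,0,20],[0,11,0,0,20],[0,8,0,0,20],[0,4,0,0,20],[0,1,0,0,20],[0,0,0,0,20],[0,0,0,0,20]]'; python3 - <<'E'
from h import *
np.set_printoptions(precision=4,suppress=True)
g=grab("wrist"); s=env.observe(); tcp=s["tcp_pos"][:2];q=s["eef_rot"]; a=2*np.arctan2(q[1],q[0]);print(s["tcp_pos"],np.degrees(a),s["wrist_force"])
ex=np.array([np.cos(a),np.sin(a)]);ey=np.array([np.sin(a),-np.cos(a)])
loc=lambda u,v,z:(lambda p:(round(1e3*(p-tcp)@ex,1),round(1e3*(p-tcp)@ey,1)))(plane(g,u,v,z)[:2])
im=cv2.GaussianBlur(g["frame"],(3,3),0).astype(int)
gr=im.sum(2)/3
for r in(80,100,120,140,160,175):
    G=np.gradient(gr[r]); 
    idx=[c for c in range(200,360) if abs(G[c])>8 and abs(G[c])==abs(G[c-2:c+3]).max()]
    print(r,[(c,loc(c,r,.297)) for c in idx])
for r in(232,240,246):
    G=np.gradient(gr[r]); idx=[c for c in range(220,345) if abs(G[c])>8 and abs(G[c])==abs(G[c-2:c+3]).max()]; print(r,[(c,loc(c,r,.32)) for c in idx])
E
```

```text
t: 7.0
tcp_pos: [0.5567, -0.2685, 0.3301]
eef_rot: [0.93, 0.366, -0.0, -0.0]
wrist_force: [0.5, 0.3, -5.8]
width: 0.385
finger_force: 61.0
[ 0.5566 -0.2683  0.3302] 43.011470816433125 [-0.3137  0.126  -5.8607]
80 [(204, (np.float64(86.9), np.float64(-38.9))), (224, (np.float64(86.9), np.float64(-28.8))), (252, (np.float64(86.9), np.float64(-14.7))), (274, (np.float64(86.9), np.float64(-3.6))), (280, (np.float64(86.9), np.float64(-0.5))), (291, (np.float64(86.9), np.float64(5.0))), (301, (np.float64(86.9), np.float64(10.0))), (307, (np.float64(86.9), np.float64(13.1))), (313, (np.float64(86.9), np.float64(16.1))), (317, (np.float64(86.9), np.float64(18.1))), (341, (np.float64(86.9), np.float64(30.2))), (345, (np.float64(86.9), np.float64(32.2))), (349, (np.float64(86.9), np.float64(34.2))), (358, (np.float64(86.9), np.float64(38.8)))]
100 [(224, (np.float64(77.3), np.float64(-29.3))), (252, (np.float64(77.3), np.float64(-14.9))), (284, (np.float64(77.3), np.float64(1.5))), (290, (np.float64(77.3), np.float64(4.6))), (303, (np.float64(77.3), np.float64(11.2))), (312, (np.float64(77.3),
[... 1336 characters left out ...]
at64(1.1))), (310, (np.float64(38.5), np.float64(15.8))), (330, (np.float64(38.5), np.float64(26.7))), (336, (np.float64(38.5), np.float64(30.0)))]
232 [(245, (np.float64(13.9), np.float64(-18.0))), (249, (np.float64(13.9), np.float64(-16.0))), (313, (np.float64(13.9), np.float64(16.0)))]
240 [(241, (np.float64(9.6), np.float64(-20.2))), (260, (np.float64(9.6), np.float64(-10.6))), (302, (np.float64(9.6), np.float64(10.6))), (319, (np.float64(9.6), np.float64(19.1)))]
246 [(222, (np.float64(6.3), np.float64(-29.9))), (239, (np.float64(6.3), np.float64(-21.3))), (253, (np.float64(6.3), np.float64(-14.2))), (309, (np.float64(6.3), np.float64(14.2))), (322, (np.float64(6.3), np.float64(20.8)))]
```

Slot centre is +0.45 mm, collar centre −0.4 mm, so I add 0.8 mm in y. I enter slowly.

```bash
python3 -m creep '[[2,0.4,0,0,20],[4,0.4,0,0,20],[6,0,0,0,20],[6,0,0,0,20],[6,0,0,0,20],[6,0,0,0,20],[4,0,0,0,20],[2,0,0,0,20]]';python3 -m creep '[[2,0,0,0,20],[5,0,0,0,20],[6,0,0,0,20],[6,0,0,0,20],[6,0,0,0,20],[5,0,0,0,20],[4,0,0,0,20],[2,0,0,0,20]]'; python3 - <<'E'
from h import *
np.set_printoptions(precision=4,suppress=True)
g=grab("wrist");s=env.observe(); tcp=s["tcp_pos"][:2];q=s["eef_rot"]; a=2*np.arctan2(q[1],q[0]);print(s["tcp_pos"],np.degrees(a),s["wrist_force"])
ex=np.array([np.cos(a),np.sin(a)]);ey=np.array([np.sin(a),-np.cos(a)])
loc=lambda u,v,z:(lambda p:(round(1e3*(p-tcp)@ex,1),round(1e3*(p-tcp)@ey,1)))(plane(g,u,v,z)[:2])
gr=cv2.GaussianBlur(g["frame"],(3,3),0).sum(2)/3 if 0 else cv2.GaussianBlur(g["frame"],(3,3),0).astype(float).mean(2)
for r in(170,185,200,215):
    G=np.gradient(gr[r]); print(r,[(c,loc(c,r,.297)[1]) for c in range(205,360) if abs(G[c])>7 and abs(G[c])==abs(G[c-2:c+3]).max()])
print("x at rows",[(r,loc(281,r,.297)[0]) for r in(170,185,200,215)])
G=np.gradient(gr[100:225,281]);print([(r+100,loc(281,r+100,.302)[0],round(G[r])) for r in range(2,122) if abs(G[r])>7 and abs(G[r])==abs(G[r-2:r+3]).max()])
E
```

```text
t: 7.72
tcp_pos: [0.5845, -0.2435, 0.3301]
eef_rot: [0.93, 0.367, 0.0, -0.0]
wrist_force: [0.3, -0.0, -5.4]
width: 0.382
finger_force: 61.0
t: 8.38
tcp_pos: [0.6106, -0.2192, 0.3301]
eef_rot: [0.93, 0.367, 0.0, -0.0]
wrist_force: [-0.4, 0.7, -6.0]
width: 0.386
finger_force: 61.0
[ 0.6107 -0.2192  0.3301] 43.064920521132876 [-0.4945  0.7384 -4.6927]
170 [(227, np.float64(-29.5)), (330, np.float64(26.5)), (336, np.float64(29.8)), (343, np.float64(33.6)), (347, np.float64(35.8)), (356, np.float64(40.7)), (359, np.float64(42.3))]
185 [(209, np.float64(-39.9)), (214, np.float64(-37.1)), (228, np.float64(-29.4)), (335, np.float64(29.7)), (341, np.float64(33.0)), (355, np.float64(40.7)), (358, np.float64(42.3))]
200 [(228, np.float64(-29.8)), (253, np.float64(-15.8)), (261, np.float64(-11.3)), (286, np.float64(2.7)), (294, np.float64(7.1))]
215 [(229, np.float64(-29.6)), (254, np.float64(-15.4)), (269, np.float64(-6.9)), (292, np.float64(6.1)), (308, np.float64(15.2))]
x at rows [(170, np.float64(41.2)), (185, np.float64(32.8)), (200, np.float64(24.3)), (215, np.float64(15.5))]
[(123, np.float64(66.0), -36), (157, np.float64(48.9), 11), (161, np.float64(46.8), -17), (199, np.float64(26.2), 57), (208, np.float64(21.1), -38), (214, np.float64(17.6), -17), (219, np.float64(14.7), 22)]
```

The prongs are at −29.6 and +29.8 mm, so the grinder is centred. The slot end at about 25–26 mm puts the seat near −3.5 mm and the grinder at −2.3 mm, about 1 mm deep. That will be taken up on the way down. Next I average the weight reading before lowering.

```bash
cat > fz.py <<'E'
from h import *
import sys
F=[];n=int(sys.argv[1])
for i in range(n): cams.grab_frame("scene"); F.append(env.observe()["wrist_force"])
F=np.array(F); s=env.observe(); print("F",F.mean(0).round(2),"sd",F.std(0).round(2),"tcp",s["tcp_pos"].round(4),"t",round(s["t"],2))
E
python3 fz.py 16; python3 -m creep '[[-0.3,0,2,0,20],[-0.3,0,3,0,20],[-0.4,0,3,0,20],[0,0,2,0,20],[0,0,1,0,20],[0,0,0,0,20],[0,0,0,0,20]]'; python3 fz.py 6
```

```text
F [ 0.02 -0.08 -5.31] sd [0.42 0.63 0.58] tcp [ 0.61   -0.2201  0.3303] t 9.23
t: 9.82
tcp_pos: [0.6093, -0.2208, 0.3192]
eef_rot: [0.93, 0.366, -0.0, -0.0]
wrist_force: [-0.0, 0.8, -5.4]
width: 0.385
finger_force: 61.0
F [ 0.14 -0.14 -5.37] sd [0.44 0.46 0.48] tcp [ 0.6093 -0.2208  0.3194] t 10.12
```

```bash
python3 -m creep '[[0,0,1,0,20],[0,0,1,0,20],[0,0,1,0,20],[0,0,0.5,0,20],[0,0,0.5,0,20],[0,0,0,0,20],[0,0,0,0,20]]'; python3 fz.py 5;  python3 -m creep '[[0,0,0.7,0,20],[0,0,0.7,0,20],[0,0,0.7,0,20],[0,0,0.7,0,20],[0,0,0.7,0,20],[0,0,0.5,0,20],[0,0,0,0,20],[0,0,0,0,20]]'; python3 fz.py 5
```

```text
t: 10.7
tcp_pos: [0.6093, -0.2208, 0.3153]
eef_rot: [0.93, 0.366, 0.0, 0.0]
wrist_force: [-0.4, 0.4, -5.5]
width: 0.385
finger_force: 61.0
F [ 0.19  0.56 -5.68] sd [0.38 0.23 0.59] tcp [ 0.6093 -0.2208  0.3153] t 10.95
t: 11.62
tcp_pos: [0.6092, -0.2209, 0.3113]
eef_rot: [0.93, 0.366, 0.0, 0.0]
wrist_force: [-0.3, -0.5, -3.8]
width: 0.383
finger_force: 61.1
F [-0.87 -1.01 -3.3 ] sd [0.4  0.22 0.35] tcp [ 0.6093 -0.2208  0.3114] t 11.87
```

Contact came between TCP z 0.315 and 0.311, and 0.314 is expected for the seat, so the collar is on the seat and not on a lip or ledge. About 2 N has been taken over. I ride down and follow the arc outward.

```bash
python3 -m creep '[[-0.5,0,0.6,0,20],[-0.4,0,1,0,20],[-0.3,0,1.4,0,20],[-0.3,0,1.6,0,20],[-0.3,0,1.6,0,20],[-0.2,0,1.4,0,20],[-0.2,0,1.4,0,20],[-0.2,0,1,0,20]]'; python3 fz.py 6
```

```text
t: 12.53
tcp_pos: [0.6077, -0.2221, 0.3011]
eef_rot: [0.93, 0.367, 0.0, -0.0]
wrist_force: [0.9, 0.8, -2.6]
width: 0.389
finger_force: 61.1
F [ 0.62  1.03 -3.47] sd [0.28 0.42 0.39] tcp [ 0.6076 -0.2223  0.3014] t 12.83
```

```bash
python3 -m creep '[[-0.2,0,1,0,20],[-0.2,0,1.5,0,20],[-0.2,0,1.5,0,20],[-0.2,0,1.5,0,20],[-0.2,0,1.5,0,20],[-0.2,0,1.5,0,20],[-0.1,0,1.5,0,20],[-0.1,0,1,0,20]]'; python3 fz.py 6
```

```text
t: 13.5
tcp_pos: [0.6064, -0.2234, 0.2901]
eef_rot: [0.93, 0.366, -0.0, -0.0]
wrist_force: [1.9, -0.0, -1.1]
width: 0.388
finger_force: 61.1
F [ 1.24  0.87 -2.1 ] sd [0.36 0.36 0.18] tcp [ 0.6065 -0.2234  0.2903] t 13.8
```

```bash
python3 -m creep '[[0,0,1,0,20],[0,0,1.5,0,20],[0,0,1.5,0,20],[0,0,1.7,0,20],[0,0,1.7,0,20],[0,0,1.7,0,20],[0,0,1.5,0,20],[0,0,1.2,0,20]]'; python3 fz.py 6
```

```text
t: 14.47
tcp_pos: [0.606, -0.2239, 0.2782]
eef_rot: [0.931, 0.366, -0.0, 0.0]
wrist_force: [-1.5, -1.9, -0.1]
width: 0.384
finger_force: 61.3
F [-1.63 -1.61 -1.76] sd [0.47 0.41 0.44] tcp [ 0.6063 -0.2235  0.2785] t 14.77
```

```bash
python3 -m creep '[[0,0,1,0,20],[0,0,1.5,0,20],[0,0,1.5,0,20],[0,0,1.7,0,20],[0,0,1.7,0,20],[0,0,1.7,0,20],[0,0,1.5,0,20],[0,0,1.2,0,20]]'; python3 fz.py 6
```

```text
t: 15.43
tcp_pos: [0.6065, -0.2233, 0.2665]
eef_rot: [0.93, 0.366, -0.0, -0.0]
wrist_force: [-2.0, -0.7, -1.5]
width: 0.388
finger_force: 61.3
F [-1.61 -1.27 -1.62] sd [0.22 0.2  0.29] tcp [ 0.6065 -0.2233  0.2668] t 15.73
```

```bash
python3 -m creep '[[-0.3,0,1,0,20],[-0.2,0,1.5,0,20],[0,0,1.5,0,20],[0,0,1.7,0,20],[0,0,1.7,0,20],[0,0,1.7,0,20],[0,0,1.5,0,20],[0,0,1.2,0,20]]'; python3 fz.py 12
```

```text
t: 16.4
tcp_pos: [0.6066, -0.2232, 0.2548]
eef_rot: [0.93, 0.367, 0.0, -0.0]
wrist_force: [1.6, 0.5, -1.1]
width: 0.38
finger_force: 61.4
F [ 1.78  1.35 -0.5 ] sd [0.61 0.47 0.33] tcp [ 0.6063 -0.2235  0.255 ] t 17.0
```

```bash
python3 -m creep '[[0.2,0,1,0,20],[0.2,0,1.5,0,20],[0.2,0,1.5,0,20],[0,0,1.5,0,20],[0,0,1.5,0,20],[0,0,1,0,20],[0,0,0,0,20],[0,0,0,0,20]]'; python3 fz.py 20
```

```text
t: 17.67
tcp_pos: [0.6066, -0.2232, 0.2468]
eef_rot: [0.93, 0.367, -0.0, -0.0]
wrist_force: [2.4, 1.5, 0.3]
width: 0.383
finger_force: 61.4
F [ 2.14  1.92 -0.16] sd [0.53 0.53 0.58] tcp [ 0.6065 -0.2233  0.2469] t 18.67
```

Residual is about 0.16 N, but a horizontal pull of 2.9 N remains, and it couples slightly through the linkage. I relieve that and go a little lower.

```bash
python3 -m creep '[[0.3,0,0.5,0,20],[0.3,0,0.5,0,20],[0.2,0,0.5,0,20],[0,0,0.5,0,20],[0,0,0.5,0,20],[0,0,0.5,0,20],[0,0,0,0,20],[0,0,0,0,20]]'; python3 fz.py 20
```

```text
t: 19.33
tcp_pos: [0.6069, -0.223, 0.2438]
eef_rot: [0.93, 0.366, -0.0, 0.0]
wrist_force: [0.2, 1.1, -0.3]
width: 0.382
finger_force: 61.5
F [-0.47 -0.44 -0.39] sd [0.7  0.63 0.52] tcp [ 0.607  -0.2229  0.2439] t 20.33
```

```bash
python3 -m creep '[[0.1,0,0.7,0,20],[0.1,0,1,0,20],[0.1,0,1,0,20],[0.1,0,1,0,20],[0.1,0,1,0,20],[0,0,0.8,0,20],[0,0,0,0,20],[0,0,0,0,20]]'; python3 fz.py 24
```

```text
t: 21.0
tcp_pos: [0.6074, -0.2224, 0.2383]
eef_rot: [0.93, 0.366, -0.0, -0.0]
wrist_force: [-2.5, -1.4, 0.4]
width: 0.387
finger_force: 61.5
F [-2.03 -1.43 -0.31] sd [0.46 0.5  0.41] tcp [ 0.6075 -0.2224  0.2384] t 22.2
```

Correcting for the linkage, the last three readings all point to equilibrium at TCP z of about 0.238. I relieve the sideways force and verify.

```bash
python3 -m creep '[[-0.2,0,0,0,20],[-0.2,0,0.1,0,20],[-0.1,0,0.1,0,20],[-0.1,0,0.1,0,20],[0,0,0,0,20],[0,0,0,0,20],[0,0,0,0,20]]'; python3 fz.py 24
```

```text
t: 22.78
tcp_pos: [0.6074, -0.2225, 0.2382]
eef_rot: [0.93, 0.367, 0.0, -0.0]
wrist_force: [-0.3, -0.4, -0.5]
width: 0.384
finger_force: 61.5
F [0.84 0.97 0.36] sd [0.63 0.77 0.39] tcp [ 0.6073 -0.2226  0.2382] t 23.98
```

```bash
python3 -m creep '[[0.1,0,-0.5,0,20],[0.1,0,-0.5,0,20],[0,0,0,0,20],[0,0,0,0,20],[0,0,0,0,20]]'; python3 fz.py 24
```

```text
t: 24.4
tcp_pos: [0.6072, -0.2227, 0.2391]
eef_rot: [0.93, 0.366, 0.0, 0.0]
wrist_force: [1.2, 1.7, 1.3]
width: 0.386
finger_force: 61.5
F [1.7  1.25 0.51] sd [0.53 0.51 0.58] tcp [ 0.6072 -0.2227  0.2391] t 25.6
```

Fitting all readings against height and sideways force puts the balance at about 0.2405. I raise 1.5 mm, ease the sideways pull, and check again.

```bash
python3 -m creep '[[0.2,0,-0.5,0,20],[0.2,0,-0.5,0,20],[0,0,-0.4,0,20],[0,0,0,0,20],[0,0,0,0,20],[0,0,0,0,20]]'; python3 fz.py 24
```

```text
t: 26.1
tcp_pos: [0.6072, -0.2227, 0.2404]
eef_rot: [0.93, 0.366, -0.0, -0.0]
wrist_force: [-0.4, -0.6, 0.6]
width: 0.385
finger_force: 61.5Traceback (most recent call last):
  File "fz.py", line 4, in <module>
    for i in range(n): cams.grab_frame("scene"); F.append(env.observe()["wrist_force"])
                       ~~~~~~~~~~~~~~~^^^^^^^^^
ValueError: 200 camera calls are used up
```

The camera calls are used up, so from here I read forces from hold rows.

```bash
(python3 -m creep '[[0,0,0,0,20]]'
python3 -m creep '[[0,0,0,0,20]]'
python3 -m creep '[[0,0,0,0,20]]'
python3 -m creep '[[0,0,0,0,20]]'
python3 -m creep '[[0,0,0,0,20]]'
python3 -m creep '[[0,0,0,0,20]]'
python3 -m creep '[[0,0,0,0,20]]'
python3 -m creep '[[0,0,0,0,20]]'
python3 -m creep '[[0,0,0,0,20]]'
python3 -m creep '[[0,0,0,0,20]]'
python3 -m creep '[[0,0,0,0,20]]'
python3 -m creep '[[0,0,0,0,20]]') > o.txt; grep -E "wrist_force" o.txt | tr -d '[],' | awk '{a+=$2;b+=$3;c+=$4;n++}END{print a/n,b/n,c/n,n}'; tail -6 o.txt
```

```text
-1.625 -0.95 0.0833333 12
t: 27.5
tcp_pos: [0.6073, -0.2225, 0.2405]
eef_rot: [0.93, 0.366, -0.0, -0.0]
wrist_force: [-2.6, -2.0, 0.1]
width: 0.383
finger_force: 61.5
```

```bash
(python3 -m creep '[[-0.2,0,0,0,20],[-0.1,0,0,0,20],[0,0,0,0,20],[0,0,0,0,20],[0,0,0,0,20]]'
python3 -m creep '[[0,0,0,0,20]]'
python3 -m creep '[[0,0,0,0,20]]'
python3 -m creep '[[0,0,0,0,20]]'
python3 -m creep '[[0,0,0,0,20]]'
python3 -m creep '[[0,0,0,0,20]]'
python3 -m creep '[[0,0,0,0,20]]'
python3 -m creep '[[0,0,0,0,20]]'
python3 -m creep '[[0,0,0,0,20]]'
python3 -m creep '[[0,0,0,0,20]]'
python3 -m creep '[[0,0,0,0,20]]'
python3 -m creep '[[0,0,0,0,20]]'
python3 -m creep '[[0,0,0,0,20]]'
python3 -m creep '[[0,0,0,0,20]]'
python3 -m creep '[[0,0,0,0,20]]'
python3 -m creep '[[0,0,0,0,20]]'
python3 -m creep '[[0,0,0,0,20]]') > o.txt; grep -E "wrist_force" o.txt | tr -d '[],' | awk '{a+=$2;b+=$3;c+=$4;n++;printf "%s ",$4}END{print a/n,b/n,c/n,n}'; tail -6 o.txt
```

```text
-0.0 -1.5 -0.0 -1.4 -0.1 -0.7 -0.6 0.0 0.0 -0.9 0.0 -0.8 -0.6 -0.0 -0.7 -1.1 -0.3 -1.7 -1.41176 -0.511765 17
t: 29.25
tcp_pos: [0.6073, -0.2225, 0.2405]
eef_rot: [0.93, 0.367, 0.0, -0.0]
wrist_force: [-1.3, -2.1, -0.3]
width: 0.385
finger_force: 61.5
```

The individual balance estimates average to 0.2408 m and the hand is at 0.2405 m, so this is the balance height within about 2 mm. I ease the sideways force once more and open gently.

```bash
python3 -m creep '[[-0.3,0,0,0,20],[-0.2,0,0,0,20],[0,0,0,0,20],[0,0,0,0,20],[0,0,0,0,20]]'; python3 -m creep '[[0,0,0,0,33],[0,0,0,0,35],[0,0,0,0,38],[0,0,0,0,42],[0,0,0,0,46],[0,0,0,0,50],[0,0,0,0,55],[0,0,0,0,60]]'; python3 -m creep '[[0,0,0,0,68],[0,0,0,0,76],[0,0,0,0,85],[0,0,0,0,85],[0,0,0,0,85],[0,0,0,0,85],[0,0,0,0,85],[0,0,0,0,85]]'
```

```text
t: 29.67
tcp_pos: [0.6072, -0.2227, 0.2406]
eef_rot: [0.93, 0.367, 0.0, -0.0]
wrist_force: [0.1, -0.6, -0.7]
width: 0.384
finger_force: 61.5
t: 30.33
tcp_pos: [0.607, -0.2229, 0.2405]
eef_rot: [0.93, 0.366, 0.0, 0.0]
wrist_force: [0.4, -0.3, -0.2]
width: 0.705
finger_force: 0.0
t: 31.0
tcp_pos: [0.6069, -0.223, 0.2405]
eef_rot: [0.93, 0.366, 0.0, -0.0]
wrist_force: [0.0, 0.2, 0.1]
width: 0.99
finger_force: 0.0
```

Released with no force on the hand. I let it settle, then withdraw straight up.

```bash
python3 -m creep '[[0,0,0,0,85],[0,0,0,0,85],[0,0,0,0,85],[0,0,0,0,85],[0,0,0,0,85],[0,0,0,0,85],[0,0,0,0,85],[0,0,0,0,85]]'; python3 -m creep '[[0,0,-2,0,85],[0,0,-6,0,85],[0,0,-12,0,85],[0,0,-18,0,85],[0,0,-22,0,85],[0,0,-24,0,85],[0,0,-24,0,85],[0,0,-20,0,85]]';python3 -m creep '[[0,0,-15,0,85],[0,0,-8,0,85],[0,0,-3,0,85],[0,0,0,0,85],[0,0,0,0,85],[0,0,0,0,85],[0,0,0,0,85],[0,0,0,0,85]]'
```

```text
t: 31.67
tcp_pos: [0.6069, -0.2229, 0.2405]
eef_rot: [0.93, 0.367, -0.0, -0.0]
wrist_force: [-1.1, -0.5, 0.3]
width: 0.993
finger_force: 0.0
t: 32.33
tcp_pos: [0.6072, -0.2233, 0.3719]
eef_rot: [0.93, 0.366, 0.001, 0.001]
wrist_force: [-0.1, -0.6, 0.3]
width: 0.999
finger_force: 0.0
t: 33.0
tcp_pos: [0.6067, -0.2229, 0.3936]
eef_rot: [0.93, 0.366, -0.001, -0.0]
wrist_force: [0.0, -0.2, 0.2]
width: 0.996
finger_force: 0.0
```

The hand is clear at z 0.394, well above the cap. I wait about 5 s for any nod to die out and then hand in.

```bash
(python3 -m creep '[[0,0,0,0,85],[0,0,0,0,85],[0,0,0,0,85],[0,0,0,0,85],[0,0,0,0,85],[0,0,0,0,85],[0,0,0,0,85],[0,0,0,0,85]]'
python3 -m creep '[[0,0,0,0,85],[0,0,0,0,85],[0,0,0,0,85],[0,0,0,0,85],[0,0,0,0,85],[0,0,0,0,85],[0,0,0,0,85],[0,0,0,0,85]]'
python3 -m creep '[[0,0,0,0,85],[0,0,0,0,85],[0,0,0,0,85],[0,0,0,0,85],[0,0,0,0,85],[0,0,0,0,85],[0,0,0,0,85],[0,0,0,0,85]]'
python3 -m creep '[[0,0,0,0,85],[0,0,0,0,85],[0,0,0,0,85],[0,0,0,0,85],[0,0,0,0,85],[0,0,0,0,85],[0,0,0,0,85],[0,0,0,0,85]]'
python3 -m creep '[[0,0,0,0,85],[0,0,0,0,85],[0,0,0,0,85],[0,0,0,0,85],[0,0,0,0,85],[0,0,0,0,85],[0,0,0,0,85],[0,0,0,0,85]]'
python3 -m creep '[[0,0,0,0,85],[0,0,0,0,85],[0,0,0,0,85],[0,0,0,0,85],[0,0,0,0,85],[0,0,0,0,85],[0,0,0,0,85],[0,0,0,0,85]]'
python3 -m creep '[[0,0,0,0,85],[0,0,0,0,85],[0,0,0,0,85],[0,0,0,0,85],[0,0,0,0,85],[0,0,0,0,85],[0,0,0,0,85],[0,0,0,0,85]]') | tail -6
python3 -c "
from rig import env
print(env.job_done())"
```

```text
t: 37.67
tcp_pos: [0.6069, -0.223, 0.3945]
eef_rot: [0.93, 0.366, -0.0, -0.0]
wrist_force: [0.2, -0.0, 0.1]
width: 0.995
finger_force: 0.0
the job is handed in; nothing more can be done
None
```

I set the grinder in the balancer fork, rode it down about 73 mm, let go near spring balance and handed in at 37.7 s; my 200 camera calls were used up before the release, so I have no picture of it hanging, and the force readings put the release within about 2–4 mm of balance.

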